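# Reset the breaker under the push-latch cover

### The job

The darkroom's breaker has tripped: its black reset button stands out under the push-latch cover of the grey box on the counter. With shut fingertips press the cover down and let go so that it pops open, push the reset button fully in, then swing the cover down and press it until it latches shut again. Only touch and push; nothing is to be gripped or lifted, and leave the roller, spools and scale bar where they are.

Things in the scene. Friction and masses are not known exactly. Their poses are not given: they have to be found in the camera images.
- breaker_box: Grey box screwed to the counter, 120 (x) by 140 (y) by 60 mm high, fixed. Origin at the centre of its underside; x points away from the hinge towards the cover's free edge, y along the hinge, z up. All offsets below are in this frame. On its flat top (z = 60) are the cover, hinged at the near (-x) side, and beneath the cover the reset button.
- cover_hinge (a point): Middle of the cover's hinge axis, at (-34, 0, 74) mm in the box frame. The axis runs along the box's y.
- cover (a joint): Cover angle, rad: 0 latched, -0.12 fully pressed (hard stop), 1.5 open (stop). Push-push latch: when latched, press past -0.09, stay 0.3 s, let go: in 2 s a spring swings it to 1.5 and keeps it there. When open, swing it below -0.09, stay 0.3 s, let go: it stays latched. At cover_pad it resists with 1 to 5 N up to the hard stop, pressed slowly (25 mm/s); fast, jolts over 8 N come earlier.
- cover_pad (a point): Where to press: middle of the cover's flat outer face, 50 mm from the hinge axis, 12 mm above it when shut (box frame (16, 0, 86) mm). Moves with the cover, a grey plastic cap 66 mm from axis to free edge, 100 mm wide (y), 18 mm deep over its skirts. Open, it stands upright over the hinge, its outer face looking to the box's -x, its edge about 140 mm above the counter.
- striker (a point): Lower end of the steel striker arm, 7 mm wide, fixed inside the cover at y = +38 mm: 61 mm from the hinge axis and 36 mm below it when shut. With the cover open it sticks out over the box, its end 40 mm to +x of the hinge axis and 58 mm above it: keep clear of it when beside the button.
- reset_top (a point): Centre of the top of the reset button, a black cap 18 mm in diameter at (8, -20) mm in the box frame; its top is 77 mm above the counter when fully out, 69 mm when fully in. Moves with the button.
- reset_button (a joint): How far the reset button is pushed in, m: 0 standing out (tripped), 0.008 fully in (hard stop). It takes about 3 N and stays where it is left.
- print_roller: Bystander, loose: steel print roller 44 mm in diameter and 130 mm long along its y, in a wire frame with a wooden handle to -x, about 170 mm overall. Origin on the counter under the roller.
- spool_a: Bystander, loose: upright black plastic film spool, 42 mm in diameter, 48 mm high. Origin at the centre of its underside.
- spool_b: Bystander, loose: second spool, the same.
- scale_bar: Bystander, loose: dull aluminium focusing scale bar, 25 (x) by 220 (y) by 8 mm, lying flat. Origin at the centre of its underside.
Mind the look-alikes: they are no part of the job. Of the things that look like the breaker_box, the smaller one is meant.

How it is judged:
On the way, in this order (a step that is already met when the one before it is completed fails the run):
1. the latched cover is pressed down (value of joint cover below -0.06 rad), for 0.02 s.
2. the cover has popped open (value of joint cover above 1.2 rad), for 0.2 s.
3. the reset button is pushed in while the cover is open (value of joint reset_button above 0.0065 m and value of joint cover above 0.6 rad), for 0.1 s.
4. the cover is pressed down again (value of joint cover below -0.05 rad), for 0.02 s.
At the end, for the whole second after the job is handed in: The cover is latched shut and still (within 0.03 rad of its latched angle, held by its latch alone) and the reset button is in by more than 6.5 of its 8 mm (value of joint cover between -0.03 and 0.03 rad and velocity of joint cover between -0.05 and 0.05 rad/s and value of joint reset_button above 0.0065 m); the robot touches nothing.
It fails at once if the print roller is lifted or shifted by more than 20 mm (distance of print_roller from where it was at the start of the episode above 0.02 m).
It fails at once if a film spool is lifted or shifted by more than 20 mm (distance of any of spool_a, spool_b from where it was at the start of the episode above 0.02 m).
It fails at once if the scale bar is lifted or shifted by more than 20 mm (distance of scale_bar from where it was at the start of the episode above 0.02 m).
It also fails if it takes over 54 s, if anything falls off the work surface, if the arm or the gripper's body presses on something with over 40 N, if the wrist force passes 120 N, or if a joint passes its speed limit or range.

### The arm

A 6-joint arm with a two-finger parallel gripper is mounted at the origin on the work surface. World frame = base frame: x ahead of the robot, y to its left, z up, the work surface at z = 0. Lengths are in m, angles in rad, forces in N, time in s.
With the tool pointing down it reaches from about 0.35 to 0.875 m from the base axis. Payload 4.2 kg.
Tool frame: the origin (TCP) lies on the centre line of the jaws, within the pads' length; the fingertips stand 8 mm ahead of it and the grasp point (between the pads) lies 11 mm behind it (robot.tcp_to_tips is the distance from the TCP to the fingertips, in m); z points along the fingers, y is the line along which they close (so a half turn about z gives the same grasp; the last joint's range is limited). The gripper opens to 85 mm and grips with 20 to 120 N. Pads are 22 mm wide; open, the fingers measure 114 mm over their backs; the gripper's body (76 mm by 85 mm) begins 54 mm behind the grasp point. The pads swing forward as they close: fully open they stand 13 mm farther back than shut.
Start: joints at [1.579, 0.385, 0.008, 0, -1.194, -0.259], TCP at [0.155, 0.605, 0.239] pointing down, gripper open.
Joint ranges: [-3.14, 3.14], [-1.21, 2.06], [-1.07, 1.41], [-3.16, 2.05], [-2.99, -0.16], [-3.1, 3.1]. Speed limits (rad/s): [2.79, 2.79, 3.14, 3.14, 3.14, 3.14].

### API

Orientations are given as a unit quaternion [x, y, z, w].
In Python, from workcell import robot, get_image, calibration gives the robot as it stands.
- The arm moves only by the tool play_rows, never from a script. Its argument "commands" is text: rows parted by semicolons, each of 6 numbers parted by spaces: the shift along the tool's x, y, z each as a share of 0.1 m, from -1 to 1, then the turn, a rotation vector about the tool's x, y, z each as a share of 90 degrees, from -1 to 1. In form: tx ty tz wx wy wz; .... A call has exactly 10 rows; each row is the pose to reach, as a shift and turn from the pose commanded when the call began, along the tool's axes at that moment; what a row does not reach only later rows make up. A row lasts 1/10 s, in which the tool goes at most 50 mm and 8.59 degrees, less where a joint would pass 70% of its speed; a pose out of reach is approached as far as the arm can. A call with a number of a shift or a turn outside -1 to 1 is refused whole. A call with a gripper value outside its range is refused whole. "fingers" is the closure, from 0 (fully open) to 1 (shut), set as the call begins (left out, the last holds). The fingers move at their own pace and stop on an object; "newtons" is the grip in N (left out, the last holds). Time passes only in rows, so rows that repeat a pose let the fingers close, or fill a call up. It gives the time, the measured TCP pose, the force, the opening and the grip force at its end, in the units of the state.
- robot.state(): the state, without advancing time (a new reading comes with each control period).
- get_image(name): name is "side" or "top"; returns the picture (480x640x3 uint8, red, green, blue); there is no depth.
- calibration(name): a dict with "camera_matrix" (3x3 intrinsics, pixels), "view" (4x4, takes a point from world to camera coordinates). Camera axes: x right, y up, looking along -z (the intrinsics and any distortion apply to the point x, -y, -z); pixel columns grow to the right and rows downward; lengths in m; the calibration is good to about 2 mm. A picture is of the moment at which its call begins. calibration takes no time and is no camera call.
- robot.close_job(): hands the job in; it is judged then, once.
The state is a dict: "t": time; "joints": joint angles; "joint_vel": joint speeds; "effort": joint torques, N m; "tool_pos": TCP position; "tool_rot": TCP orientation; "ft_force": force on the tool from outside, world axes, zero at the start; "ft_torque": the same for the moment, N m; "opening": finger opening in m; "gripper_force": force on a finger pad.
Only numpy, scipy, OpenCV 4.12 (cv2) and the standard library are available. Lean on these libraries where they do the work, as an engineer would, in place of code of your own. Each camera call takes 0.05 s, during which the arm holds its last target. There are 200 camera calls.

## Working session

There is one attempt and no reset: what is moved stays moved. The work goes in short steps, Python scripts to look and compute and a tool call to move; the robot and the scene stay as the last step left them, time stands still between calls to the robot, and variables do not carry over. Pictures are saved under pics/ and viewed, at most 10 in all, crops included, and the job is handed in when it is done.

Besides the shell and the picture viewer there is one more tool, called after "Call:" by a JSON object that holds its "name" and its "arguments". play_rows: Moves the arm, as the interface text tells. Shift numbers are shares of 0.1 m and turn numbers shares of 90 degrees, none past 1 either way. Its arguments: {"type":"object","properties":{"commands":{"type":"string"},"fingers":{"type":"number"},"newtons":{"type":"number"}},"required":["commands"]}

```bash
mkdir -p pics
python3 - <<'E'
from workcell import robot,get_image,calibration
import cv2
for n in("top","side"):
    cv2.imwrite(f"pics/{n}0.png",get_image(n)[:,:,::-1]); c=calibration(n);print(n,c)
s=robot.state();print(s)
E
```

```text
top {'camera_matrix': array([[526.69408553,   0.        , 317.78967671],
       [  0.        , 526.69408553, 242.67601493],
       [  0.        ,   0.        ,   1.        ]]), 'view': array([[-0.02017033, -0.9997911 ,  0.0033028 ,  0.04708577],
       [ 0.98742497, -0.01940256,  0.15689316, -0.52007405],
       [-0.1567963 ,  0.00642585,  0.98761006, -1.10183401],
       [ 0.        ,  0.        ,  0.        ,  1.        ]])}
side {'camera_matrix': array([[442.56931655,   0.        , 315.88917089],
       [  0.        , 442.56931655, 241.9452112 ],
       [  0.        ,   0.        ,   1.        ]]), 'view': array([[ 0.76429793, -0.6443668 , -0.0253001 , -0.38832715],
       [ 0.38727674,  0.42728033,  0.81697506, -0.28852786],
       [-0.51562137, -0.63421049,  0.57611775, -0.53110283],
       [ 0.        ,  0.        ,  0.        ,  1.        ]])}
{'t': 0.1, 'joints': array([ 1.57860024e+00,  3.85501407e-01,  6.78030875e-03, -4.01987897e-04,
       -1.19398728e+00, -2.58590062e-01]), 'joint_vel': array([-0.00035996, -0.00223352,  0.00325004,  0.00331452,  0.00149235,
        0.00064212]), 'effort': array([ 2.80107051e-04, -3.93322599e+01,  1.88926238e+01,  4.19791952e+00,
       -2.65760071e-03,  7.37172542e-06]), 'tool_pos': array([0.15497528, 0.60497651, 0.23832969]), 'tool_rot': array([ 9.92138839e-01, -1.25138225e-01, -5.82038076e-05,  9.72368032e-04]), 'ft_force': array([-0.29174615, -0.04778069,  0.35291368]), 'ft_torque': array([-0.01463742,  0.04718762,  0.01827174]), 'gripper_force': 0.0, 'opening': 0.08545604655006873}
```

View pics/top0.png

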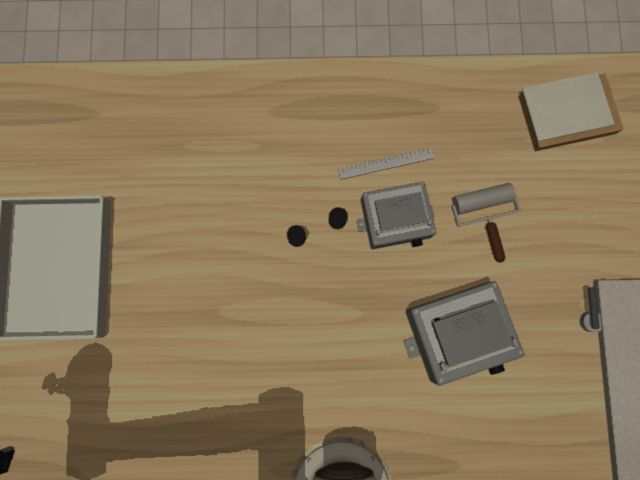

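View pics/side0.png

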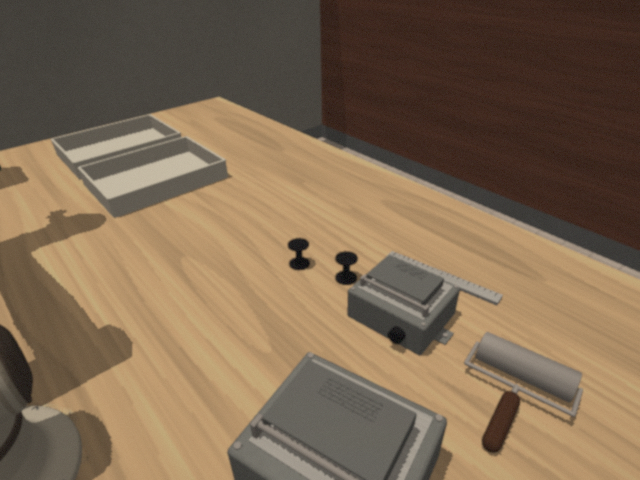

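The smaller box is at about (398,215) in the top view and (405,300) in the side view, with the larger look-alike nearer the robot. I'll zoom in to find the corners and the hinge side.

Run:
```python
import cv2,numpy as np
a=cv2.imread("pics/top0.png")[170:260,350:450]; b=cv2.imread("pics/side0.png")[245:355,340:470]
f=lambda im,s:cv2.resize(im,None,fx=s,fy=s,interpolation=cv2.INTER_CUBIC)
A=f(a,4);B=f(b,3)
h=max(A.shape[0],B.shape[0]);P=lambda i:cv2.copyMakeBorder(i,0,h-i.shape[0],0,0,cv2.BORDER_CONSTANT)
im=np.hstack([P(A),P(B)]);print(im.shape,A.shape)
cv2.imwrite("pics/crop0.png",im)
```

```text
(360, 790, 3) (360, 400, 3)
```

View pics/crop0.png

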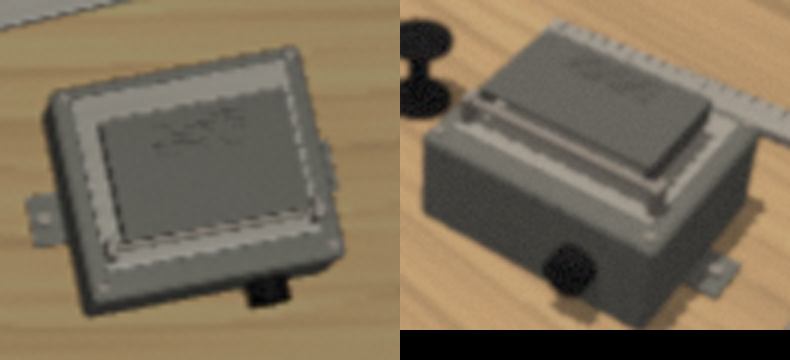

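```bash
cat > h.py <<'E'
import numpy as np
from workcell import calibration
C={n:calibration(n) for n in("top","side")}
def proj(n,p):
    p=np.atleast_2d(p);v=C[n]["view"];q=p@v[:3,:3].T+v[:3,3];q=q*[1,-1,-1]
    u=q@np.asarray(C[n]["camera_matrix"]).T;return u[:,:2]/u[:,2:]
def tri(pt,ps):
    from scipy.optimize import least_squares
    return least_squares(lambda p:np.r_[proj("top",p)[0]-pt,proj("side",p)[0]-ps],[.5,0,.05]).x
E
python3 - <<'E'
from h import *
from scipy.optimize import least_squares
T=lambda u,v:(350+u/4-.4,170+v/4-.4); S=lambda u,v:(340+(u-400)/3-.33,245+v/3-.33)
cov=[(32,50,86,T(103,123),S(555,24)),(32,-50,86,T(282,88),S(710,98)),(None,50,86,T(125,243),S(480,93)),(None,-50,86,T(313,207),S(652,170))]
for c in cov: print(tri(c[3],c[4]).round(4))
box=[(60,70,60,T(56,92),None),(60,-70,60,T(297,48),S(756,130)),(-60,70,60,T(88,312),S(425,132)),(-60,-70,60,T(340,250),S(637,250))]
def W(p,b):
    c,s=np.cos(p[2]),np.sin(p[2]);return np.array([p[0]+c*b[0]-s*b[1],p[1]+s*b[0]+c*b[1],b[2]])
def res(p):
    r=[]
    for x,y,z,t,s in cov+box:
        b=np.array([p[3]*1000 if x is None else x,y,z])/1000
        r+=list(proj("top",W(p,b))[0]-t)
        if s is not None:r+=list(proj("side",W(p,b))[0]-s)
    return np.array(r)
o=least_squares(res,[.6,-.1,.2,-.03],loss="soft_l1");p=o.x;print(p,np.degrees(p[2]));print(res(p).round(1))
for b in[(16,0,86),(8,-20,77),(-34,0,74)]:print(b,W(p,np.array(b)/1000))
E
```

```text
[ 0.6013 -0.0863  0.0913]
[ 0.6173 -0.1802  0.0881]
[ 0.5364 -0.0948  0.0834]
[ 0.5534 -0.1938  0.0866]
[ 0.57893163 -0.13741842  0.161723   -0.03448865] 9.266045496406276
[-1.6 -0.3 -1.6  1.5 -0.1  0.2  1.6  1.  -0.8  0.2  0.3 -1.8 -1.1  0.8
 -0.7 -0.1 -2.8 -0.4  0.1 -0.7  3.7 -0.9  0.1 -1.6 -1.5  0.7  1.3  2.2
  5.7  2.2]
(16, 0, 86) [ 0.59472285 -0.13484212  0.086     ]
(8, -20, 77) [ 0.59004762 -0.15586929  0.077     ]
(-34, 0, 74) [ 0.54537529 -0.14289306  0.074     ]
```

Call:
{"name": "play_rows", "arguments": {"commands": ".1 .1 0 0 0 0;.2 .2 0 0 0 0;.3 .3 0 0 0 0;.4 .4 0 0 0 0;.5 .5 0 0 0 0;.6 .6 0 0 0 0;.7 .7 0 0 0 0;.8 .8 0 0 0 0;.9 .9 0 0 0 0;1 1 0 0 0 0", "fingers": 1, "newtons": 20}}

```text
t: 1.1
tool_pos: [0.2277, 0.4827, 0.2393]
tool_rot: [0.992, -0.125, 0.0, 0.0]
ft_force: [0.5, -0.0, 0.6]
opening: 0.0
gripper_force: 0.0
```

Call:
{"name": "play_rows", "arguments": {"commands": ".1 .1 0 0 0 0;.2 .2 0 0 0 0;.3 .3 0 0 0 0;.4 .4 0 0 0 0;.5 .5 0 0 0 0;.6 .6 0 0 0 0;.7 .7 0 0 0 0;.8 .8 0 0 0 0;.9 .9 0 0 0 0;1 1 0 0 0 0"}}

```text
t: 2.1
tool_pos: [0.2998, 0.3611, 0.2393]
tool_rot: [0.992, -0.125, 0.0, -0.0]
ft_force: [-0.2, -0.2, 0.6]
opening: 0.0
gripper_force: 0.0
```

Call:
{"name": "play_rows", "arguments": {"commands": ".1 .1 0 0 0 0;.2 .2 0 0 0 0;.3 .3 0 0 0 0;.4 .4 0 0 0 0;.5 .5 0 0 0 0;.6 .6 0 0 0 0;.7 .7 0 0 0 0;.8 .8 0 0 0 0;.9 .9 0 0 0 0;1 1 0 0 0 0"}}

```text
t: 3.1
tool_pos: [0.3718, 0.2393, 0.2393]
tool_rot: [0.992, -0.125, 0.0, -0.0]
ft_force: [0.7, -0.6, -0.3]
opening: -0.0005
gripper_force: 0.0
```

Call:
{"name": "play_rows", "arguments": {"commands": ".1 .1 0 0 0 0;.2 .2 0 0 0 0;.3 .3 0 0 0 0;.4 .4 0 0 0 0;.5 .5 0 0 0 0;.6 .6 0 0 0 0;.7 .7 0 0 0 0;.8 .8 0 0 0 0;.9 .9 0 0 0 0;1 1 0 0 0 0"}}

```text
t: 4.1
tool_pos: [0.4437, 0.1175, 0.2393]
tool_rot: [0.992, -0.125, -0.0, 0.0]
ft_force: [-0.3, -1.1, -0.2]
opening: 0.0001
gripper_force: 0.0
```

Call:
{"name": "play_rows", "arguments": {"commands": ".1 .1 0 0 0 0;.2 .2 0 0 0 0;.3 .3 0 0 0 0;.4 .4 0 0 0 0;.5 .5 0 0 0 0;.6 .6 0 0 0 0;.7 .7 0 0 0 0;.8 .8 0 0 0 0;.9 .9 0 0 0 0;1 1 0 0 0 0"}}

```text
t: 5.1
tool_pos: [0.5158, -0.0041, 0.2392]
tool_rot: [0.992, -0.125, -0.0, 0.0]
ft_force: [0.1, 0.1, 0.8]
opening: -0.0
gripper_force: 0.0
```

Call:
{"name": "play_rows", "arguments": {"commands": ".2 .2 0 0 0 -.06;.4 .4 0 0 0 -.12;.6 .6 0 0 0 -.18;.8 .8 0 0 0 -.24;.95 .95 0 0 0 -.265;1 1 0 0 0 -.265;1 1 0 0 0 -.265;1 1 0 0 0 -.265;1 1 0 0 0 -.265;1 1 0 0 0 -.265"}}

```text
t: 6.1
tool_pos: [0.5872, -0.124, 0.2397]
tool_rot: [0.997, 0.083, 0.0, -0.0]
ft_force: [0.2, 0.2, -0.1]
opening: -0.0003
gripper_force: 0.0
```

```bash
cat >> h.py <<'E'
BX=np.array([.5785,-.1385,0.]);YAW=np.radians(9.5)
def W(b):
    b=np.array(b)/1000;c,s=np.cos(YAW),np.sin(YAW);return BX+[c*b[0]-s*b[1],s*b[0]+c*b[1],b[2]]
def tip_delta(b):
    "tool-axis shift to bring fingertips to box point b (mm)"
    from workcell import robot
    from scipy.spatial.transform import Rotation as R
    s=robot.state();M=R.from_quat(s["tool_rot"]).as_matrix();tip=s["tool_pos"]+M[:,2]*robot.tcp_to_tips
    print("t",s["t"],"F",s["ft_force"].round(2),"open",s["opening"],"tip_box",(np.array([[np.cos(YAW),np.sin(YAW),0],[-np.sin(YAW),np.cos(YAW),0],[0,0,1]])@(tip-BX)*1000).round(1),"toolx",M[:,0].round(3),"toolz",M[:,2].round(3))
    print("shift/0.1m",(M.T@(W(b)-tip)*10).round(3))
E
python3 - <<'E'
from h import *
from workcell import robot
print(robot.tcp_to_tips);tip_delta((16,0,86))
E
```

```text
0.008
t 6.1 F [ 0.16  0.24 -0.12] open -0.00026978504934779563 tip_box [ 11.   12.9 231.7] toolx [0.986 0.166 0.   ] toolz [ 0.  0. -1.]
shift/0.1m [0.05  0.129 1.457]
```

Call:
{"name": "play_rows", "arguments": {"commands": ".05 .13 .2 0 0 0;.05 .13 .4 0 0 0;.05 .13 .6 0 0 0;.05 .13 .8 0 0 0;.05 .13 .95 0 0 0;.05 .13 1 0 0 0;.05 .13 1 0 0 0;.05 .13 1 0 0 0;.05 .13 1 0 0 0;.05 .13 1 0 0 0"}}

```text
t: 7.1
tool_pos: [0.5949, -0.1367, 0.1403]
tool_rot: [0.997, 0.083, 0.001, 0.0]
ft_force: [-0.5, -0.0, -0.4]
opening: -0.0003
gripper_force: 0.0
```

Call:
{"name": "play_rows", "arguments": {"commands": "0 0 .08 0 0 0;0 0 .16 0 0 0;0 0 .22 0 0 0;0 0 .28 0 0 0;0 0 .31 0 0 0;0 0 .34 0 0 0;0 0 .36 0 0 0;0 0 .36 0 0 0;0 0 .36 0 0 0;0 0 .36 0 0 0"}}

```text
t: 8.1
tool_pos: [0.5947, -0.1367, 0.1036]
tool_rot: [0.997, 0.083, 0.0, 0.0]
ft_force: [-0.6, -0.7, -0.2]
opening: 0.0001
gripper_force: 0.0
```

Run:
```python
from h import *
from workcell import get_image
import cv2
tip_delta((16,0,86))
a=get_image("side")[:,:,::-1][180:380,300:520]; cv2.imwrite("pics/s1.png",cv2.resize(a,None,fx=3,fy=3))
```

```text
t 8.1 F [-0.61 -0.68 -0.24] open 0.00011171093319428504 tip_box [16.2 -0.9 95.6] toolx [0.986 0.165 0.001] toolz [ 0.001 -0.    -1.   ]
shift/0.1m [-0.002 -0.009  0.096]
```

View pics/s1.png

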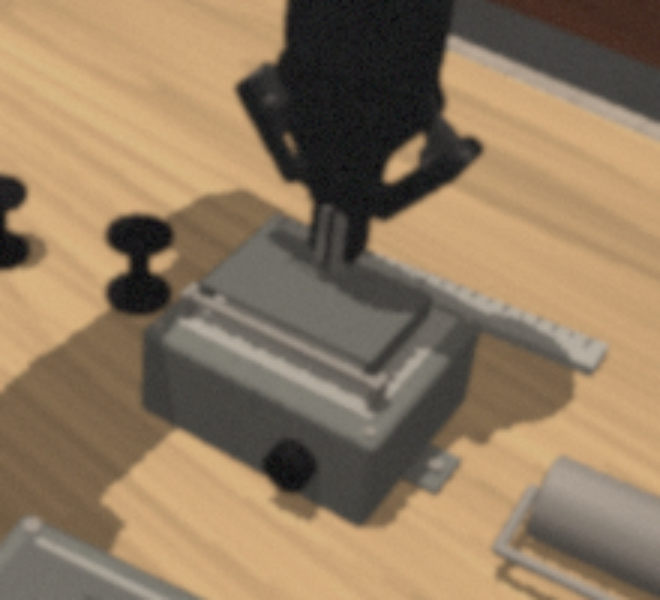

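Fingertips sit at (330,262), centred over the cover and about 10 mm above it. Next I press slowly.

Call:
{"name": "play_rows", "arguments": {"commands": "0 0 .03 0 0 0;0 0 .05 0 0 0;0 0 .07 0 0 0;0 0 .09 0 0 0;0 0 .11 0 0 0;0 0 .13 0 0 0;0 0 .145 0 0 0;0 0 .155 0 0 0;0 0 .16 0 0 0;0 0 .16 0 0 0"}}

```text
t: 9.15
tool_pos: [0.5956, -0.1366, 0.0889]
tool_rot: [0.997, 0.083, 0.001, 0.0]
ft_force: [-0.8, 1.7, 8.2]
opening: 0.0004
gripper_force: 4.1
```

Run:
```python
from h import *
tip_delta((16,0,80))
```

```text
t 9.15 F [-0.76  1.66  8.25] open 0.00037457758841788637 tip_box [17.2 -0.9 80.9] toolx [0.986 0.166 0.003] toolz [ 0.003 -0.    -1.   ]
shift/0.1m [-0.012 -0.009  0.009]
```

Call:
{"name": "play_rows", "arguments": {"commands": "0 0 .005 0 0 0;0 0 .005 0 0 0;0 0 .005 0 0 0;0 0 -.3 0 0 0;0 0 -.7 0 0 0;0 0 -1 0 0 0;0 0 -1 0 0 0;0 0 -1 0 0 0;0 0 -1 0 0 0;0 0 -1 0 0 0"}}

```text
t: 10.15
tool_pos: [0.5935, -0.1367, 0.1854]
tool_rot: [0.997, 0.082, -0.002, -0.0]
ft_force: [0.5, -0.6, 0.1]
opening: 0.0004
gripper_force: 0.0
```

Call:
{"name": "play_rows", "arguments": {"commands": "0 0 0 0 -.09 0;0 0 0 0 -.18 0;0 0 0 0 -.27 0;0 0 0 0 -.333 0;0 0 0 0 -.333 0;0 0 0 0 -.333 0;0 0 0 0 -.333 0;0 0 0 0 -.333 0;0 0 0 0 -.333 0;0 0 0 0 -.333 0"}}

```text
t: 11.15
tool_pos: [0.5943, -0.1368, 0.1882]
tool_rot: [0.963, 0.08, -0.257, 0.021]
ft_force: [-0.2, -0.2, -0.7]
opening: 0.0002
gripper_force: 0.0
```

Run:
```python
from h import *
from workcell import get_image
import cv2
tip_delta((15,-22,110))
f=lambda i:cv2.resize(i,None,fx=2,fy=2)
a=get_image("side")[:,:,::-1][160:380,300:500];b=get_image("top")[:,:,::-1][140:360,310:510]
cv2.imwrite("pics/s2.png",f(cv2.hconcat([a,b])))
```

```text
t 11.15 F [-0.19 -0.24 -0.71] open 0.00020255005732471365 tip_box [ 11.8  -1.  181.3] toolx [ 0.855  0.143 -0.498] toolz [-0.491 -0.082 -0.867]
shift/0.1m [0.383 0.21  0.602]
```

View pics/s2.png

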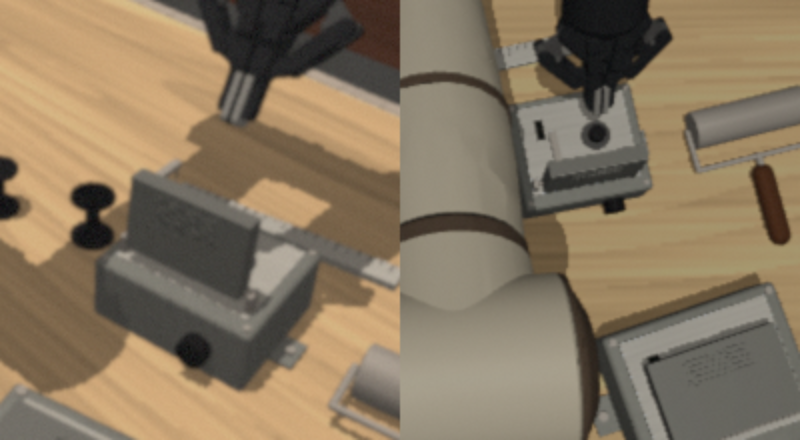

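The cover stands open. In the top view the button's dark cap shows at about (408,206.5) in full-frame pixels. I'll check that against the predicted position.

Run:
```python
from h import *
print(proj("top",W((8,-20,77))))
tip_delta((2,-21,105))
tip_delta((2,-21,86))
```

```text
[[408.28978868 206.28793142]]
t 11.25 F [-0.06 -0.82 -0.68] open -4.098469455937387e-05 tip_box [ 11.9  -0.9 180.9] toolx [ 0.855  0.143 -0.499] toolz [-0.492 -0.082 -0.867]
shift/0.1m [0.293 0.201 0.707]
t 11.25 F [-0.06 -0.82 -0.68] open -4.098469455937387e-05 tip_box [ 11.9  -0.9 180.9] toolx [ 0.855  0.143 -0.499] toolz [-0.492 -0.082 -0.867]
shift/0.1m [0.387 0.201 0.872]
```

Call:
{"name": "play_rows", "arguments": {"commands": ".1 .1 0 0 0 0;.1 .2 0 0 0 0;.14 .2 .2 0 0 0;.2 .2 .4 0 0 0;.26 .2 .6 0 0 0;.31 .2 .72 0 0 0;.345 .2 .8 0 0 0;.37 .2 .84 0 0 0;.385 .2 .87 0 0 0;.385 .2 .87 0 0 0"}}

```text
t: 12.25
tool_pos: [0.5881, -0.1581, 0.0928]
tool_rot: [0.963, 0.08, -0.257, 0.021]
ft_force: [-0.7, 0.5, -0.4]
opening: -0.0001
gripper_force: 0.0
```

Run:
```python
from h import *
tip_delta((2,-21,73.5))
```

```text
t 12.25 F [-0.66  0.51 -0.44] open -0.00011834701957733366 tip_box [  2.2 -20.9  85.9] toolx [ 0.855  0.143 -0.499] toolz [-0.492 -0.082 -0.866]
shift/0.1m [0.06  0.001 0.108]
```

Call:
{"name": "play_rows", "arguments": {"commands": ".01 0 .0175 0 0 0;.02 0 .035 0 0 0;.03 0 .052 0 0 0;.036 0 .063 0 0 0;.042 0 .073 0 0 0;.048 0 .083 0 0 0;.053 0 .092 0 0 0;.057 0 .099 0 0 0;.06 0 .104 0 0 0;.06 0 .104 0 0 0"}}

```text
t: 13.25
tool_pos: [0.5879, -0.1581, 0.0806]
tool_rot: [0.963, 0.08, -0.258, 0.021]
ft_force: [1.0, 0.4, 1.7]
opening: 0.0002
gripper_force: 0.9
```

Run:
```python
from h import *
tip_delta((2,-21,72))
```

```text
t 13.25 F [0.97 0.44 1.71] open 0.0001592630962877588 tip_box [  2.1 -20.9  73.7] toolx [ 0.855  0.143 -0.499] toolz [-0.492 -0.082 -0.866]
shift/0.1m [0.008 0.001 0.015]
```

Call:
{"name": "play_rows", "arguments": {"commands": ".005 0 .0087 0 0 0;.01 0 .0173 0 0 0;.0125 0 .0217 0 0 0;.015 0 .026 0 0 0;.0175 0 .03 0 0 0;.02 0 .0346 0 0 0;.02 0 .0346 0 0 0;.02 0 .0346 0 0 0;.02 0 .0346 0 0 0;.02 0 .0346 0 0 0"}}

```text
t: 14.25
tool_pos: [0.588, -0.1581, 0.0796]
tool_rot: [0.963, 0.08, -0.258, 0.022]
ft_force: [-0.3, 2.7, 12.5]
opening: -0.0001
gripper_force: 5.8
```

Run:
```python
from h import *
tip_delta((2,-21,70))
```

```text
t 14.25 F [-0.32  2.67 12.48] open -9.366280412071791e-05 tip_box [  2.1 -21.   72.6] toolx [ 0.854  0.143 -0.5  ] toolz [-0.493 -0.084 -0.866]
shift/0.1m [0.012 0.    0.024]
```

Call:
{"name": "play_rows", "arguments": {"commands": "-.1 0 -.1733 0 0 0;-.25 0 -.433 0 0 0;-.4 0 -.693 0 0 0;-.53 0 -.92 0 0 0;-.55 0 -.953 0 0 0;-.55 0 -.953 0 .09 0;-.55 0 -.953 0 .18 0;-.55 0 -.953 0 .27 0;-.55 0 -.953 0 .333 0;-.55 0 -.953 0 .333 0"}}

```text
t: 15.25
tool_pos: [0.5849, -0.1585, 0.1869]
tool_rot: [0.997, 0.082, -0.0, -0.001]
ft_force: [0.6, -0.5, 0.7]
opening: -0.0001
gripper_force: 0.0
```

Run:
```python
from h import *
tip_delta((-75,0,170));tip_delta((-75,0,128))
```

```text
t 15.25 F [ 0.64 -0.48  0.75] open -0.00014857446877539858 tip_box [  3.  -20.7 178.9] toolx [ 0.987  0.163 -0.   ] toolz [-0.     0.001 -1.   ]
shift/0.1m [-0.781 -0.206  0.089]
t 15.25 F [ 0.64 -0.48  0.75] open -0.00014857446877539858 tip_box [  3.  -20.7 178.9] toolx [ 0.987  0.163 -0.   ] toolz [-0.     0.001 -1.   ]
shift/0.1m [-0.781 -0.205  0.509]
```

Call:
{"name": "play_rows", "arguments": {"commands": "-.2 -.05 0 0 0 0;-.4 -.1 0 0 0 0;-.6 -.2 0 0 0 0;-.75 -.2 0 0 0 0;-.78 -.2 .05 0 0 0;-.78 -.2 .2 0 0 0;-.78 -.2 .35 0 0 0;-.78 -.2 .45 0 0 0;-.78 -.2 .5 0 0 0;-.78 -.2 .5 0 0 0"}}

```text
t: 16.25
tool_pos: [0.5076, -0.1512, 0.1356]
tool_rot: [0.997, 0.083, -0.001, -0.0]
ft_force: [-0.5, -0.4, -0.8]
opening: 0.0001
gripper_force: 0.0
```

Run:
```python
from h import *
tip_delta((-75,0,128))
# tip-edge path: point on outer face at radius r along cover, offset 12; tip centre = contact - 8mm in x early, 0 late
for th in np.arange(1.5,-.13,-.1):
    r=50; c=np.cos(th);s=np.sin(th)
    x=-34+r*c-12*s; z=74+r*s+12*c
    e=9*s  # half pad width, fades
    print(round(th,2),round(x-e,1),round(z,1),"shift",round((x-e+75)/100,3),round((128-z)/100,3))
```

```text
t 16.25 F [-0.5  -0.43 -0.78] open 0.00014403277594614912 tip_box [-72.1  -0.8 127.6] toolx [ 0.986  0.165 -0.002] toolz [-0.002 -0.    -1.   ]
shift/0.1m [-0.029 -0.008 -0.004]
1.5 -51.4 124.7 shift 0.236 0.033
1.4 -46.2 125.3 shift 0.288 0.027
1.3 -40.9 125.4 shift 0.341 0.026
1.2 -35.5 125.0 shift 0.395 0.03
1.1 -30.0 124.0 shift 0.45 0.04
1.0 -24.7 122.6 shift 0.503 0.054
0.9 -19.4 120.6 shift 0.556 0.074
0.8 -14.2 118.2 shift 0.608 0.098
0.7 -9.3 115.4 shift 0.657 0.126
0.6 -4.6 112.1 shift 0.704 0.159
0.5 -0.2 108.5 shift 0.748 0.195
0.4 3.9 104.5 shift 0.789 0.235
0.3 7.6 100.2 shift 0.826 0.278
0.2 10.8 95.7 shift 0.858 0.323
0.1 13.7 90.9 shift 0.887 0.371
-0.0 16.0 86.0 shift 0.91 0.42
-0.1 17.8 80.9 shift 0.928 0.471
```

Call:
{"name": "play_rows", "arguments": {"commands": ".05 0 .02 0 0 0;.1 0 .03 0 0 0;.15 0 .03 0 0 0;.2 0 .03 0 0 0;.235 0 .03 0 0 0;.26 0 .03 0 0 0;.29 0 .03 0 0 0;.32 0 .03 0 0 0;.35 0 .03 0 0 0;.38 0 .03 0 0 0"}}

```text
t: 17.25
tool_pos: [0.5448, -0.1449, 0.1334]
tool_rot: [0.997, 0.083, -0.0, -0.0]
ft_force: [-2.2, -0.1, -0.7]
opening: 0.0
gripper_force: 0.8
```

Run:
```python
from h import *
tip_delta((-5,0,112));tip_delta((16,0,86))
```

```text
t 17.25 F [-2.17 -0.1  -0.71] open 2.7172272583026134e-05 tip_box [-34.3  -0.8 125.4] toolx [ 0.986  0.165 -0.001] toolz [-0.001  0.    -1.   ]
shift/0.1m [ 0.293 -0.008  0.134]
t 17.25 F [-2.17 -0.1  -0.71] open 2.7172272583026134e-05 tip_box [-34.3  -0.8 125.4] toolx [ 0.986  0.165 -0.001] toolz [-0.001  0.    -1.   ]
shift/0.1m [ 0.503 -0.008  0.394]
```

Call:
{"name": "play_rows", "arguments": {"commands": ".045 0 .013 0 0 0;.097 0 .028 0 0 0;.15 0 .048 0 0 0;.2 0 .072 0 0 0;.25 0 .1 0 0 0;.297 0 .133 0 0 0;.32 0 .15 0 0 0;.34 0 .17 0 0 0;.36 0 .19 0 0 0;.38 0 .21 0 0 0"}}

```text
t: 18.25
tool_pos: [0.5828, -0.1387, 0.1129]
tool_rot: [0.997, 0.083, 0.0, 0.0]
ft_force: [-2.7, -1.0, 1.5]
opening: 0.0002
gripper_force: 1.2
```

Run:
```python
from h import *
tip_delta((10,0,96));tip_delta((16,0,86))
```

```text
t 18.25 F [-2.66 -1.02  1.48] open 0.00021064352247871353 tip_box [  4.2  -0.9 104.9] toolx [0.986 0.165 0.001] toolz [ 0.001 -0.    -1.   ]
shift/0.1m [ 0.058 -0.009  0.089]
t 18.25 F [-2.66 -1.02  1.48] open 0.00021064352247871353 tip_box [  4.2  -0.9 104.9] toolx [0.986 0.165 0.001] toolz [ 0.001 -0.    -1.   ]
shift/0.1m [ 0.118 -0.009  0.189]
```

Call:
{"name": "play_rows", "arguments": {"commands": ".02 0 .02 0 0 0;.035 0 .04 0 0 0;.05 0 .06 0 0 0;.063 0 .08 0 0 0;.075 0 .1 0 0 0;.087 0 .12 0 0 0;.097 0 .14 0 0 0;.105 0 .16 0 0 0;.11 0 .18 0 0 0;.115 0 .195 0 0 0"}}

```text
t: 19.25
tool_pos: [0.594, -0.1368, 0.0932]
tool_rot: [0.997, 0.083, 0.0, 0.0]
ft_force: [-2.6, 0.0, 4.3]
opening: -0.0003
gripper_force: 1.7
```

Call:
{"name": "play_rows", "arguments": {"commands": "0 0 .01 0 0 0;0 0 .02 0 0 0;0 0 .03 0 0 0;0 0 .04 0 0 0;0 0 .05 0 0 0;0 0 .056 0 0 0;0 0 .06 0 0 0;0 0 .06 0 0 0;0 0 .06 0 0 0;0 0 .06 0 0 0"}}

```text
t: 20.25
tool_pos: [0.5949, -0.1367, 0.089]
tool_rot: [0.997, 0.083, 0.001, 0.0]
ft_force: [-2.1, 1.3, 9.7]
opening: -0.0001
gripper_force: 4.6
```

Run:
```python
from h import *
tip_delta((16,0,80))
```

```text
t 20.25 F [-2.09  1.33  9.66] open -0.000117764508627425 tip_box [16.5 -1.  81. ] toolx [0.986 0.166 0.003] toolz [ 0.003 -0.    -1.   ]
shift/0.1m [-0.005 -0.01   0.01 ]
```

Force and height match the first press at the hard stop. I'll hold briefly and release.

Call:
{"name": "play_rows", "arguments": {"commands": "0 0 .003 0 0 0;0 0 .003 0 0 0;0 0 .003 0 0 0;0 0 -.03 0 0 0;0 0 -.1 0 0 0;0 0 -.35 0 0 0;0 0 -.7 0 0 0;0 0 -1 0 0 0;0 0 -1 0 0 0;0 0 -1 0 0 0"}}

```text
t: 21.25
tool_pos: [0.5937, -0.1366, 0.1874]
tool_rot: [0.997, 0.082, 0.0, -0.0]
ft_force: [0.2, -1.7, 0.0]
opening: 0.0001
gripper_force: 0.0
```

Call:
{"name": "play_rows", "arguments": {"commands": "0 0 0 0 0 0;0 0 0 0 0 0;0 0 0 0 0 0;0 0 0 0 0 0;0 0 0 0 0 0;0 0 0 0 0 0;0 0 0 0 0 0;0 0 0 0 0 0;0 0 0 0 0 0;0 0 0 0 0 0"}}

```text
t: 22.25
tool_pos: [0.5939, -0.1368, 0.1873]
tool_rot: [0.997, 0.083, 0.0, 0.0]
ft_force: [0.6, -0.1, -0.1]
opening: 0.0002
gripper_force: 0.0
```

Run:
```python
from h import *
from workcell import get_image
import cv2
tip_delta((16,0,80))
f=lambda i:cv2.resize(i,None,fx=2,fy=2)
a=get_image("side")[:,:,::-1][160:380,300:500];b=get_image("top")[:,:,::-1][140:360,310:510]
cv2.imwrite("pics/s3.png",f(cv2.hconcat([a,b])))
```

```text
t 22.25 F [ 0.6  -0.14 -0.09] open 0.0001898441894031909 tip_box [ 15.4  -0.9 179.3] toolx [0.986 0.165 0.   ] toolz [ 0. -0. -1.]
shift/0.1m [ 0.005 -0.009  0.993]
```

View pics/s3.png

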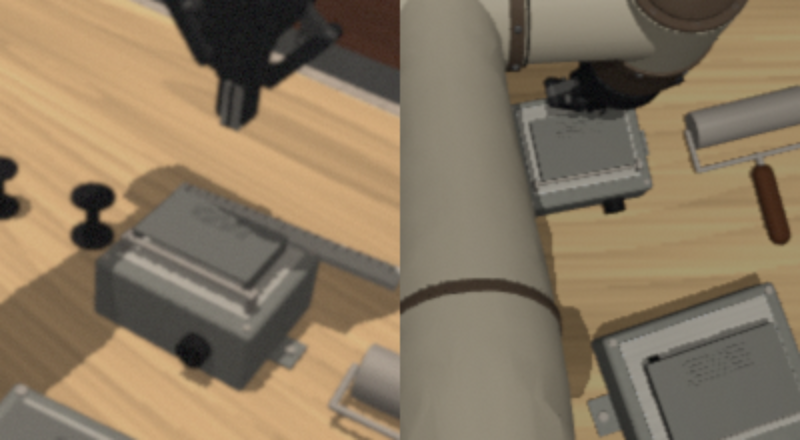

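The cover is shut (side crop about (205,235)), it stays down two seconds after release, and the arm is clear.

```bash
python3 -c "
from workcell import robot
print(robot.close_job())"
```

```text
the job is handed in; nothing more can be done
None
```

I popped the cover open, pushed the reset button to its hard stop, pressed the cover shut until it latched, and handed the job in at about 22 s; the hand-in call gave no verdict.

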